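# Cap the dowel pot for the night

### The job

Close the pot of dowels against the sawdust: lift the red keeper bar level and straight up out of both U brackets of the rack and put it down on the bench, clear of the rack. Then take the empty pot with the blue band and set it gently, mouth-down, on the dowel pot, rim on rim all round, so that the pair stands stable in the rack; leave everything else where it is.

Things in the scene. Friction and masses are not known exactly. Their poses are not given: they have to be found in the camera images.
- rack: Pot rack, fixed: plywood board 100 x 260 x 12 mm, a post at each end (y = +/-115 mm, 46 x 16 mm) with a dark steel U bracket open upward: slot 22 mm wide (x), floor 102 mm and arm tops 124 mm above the bench. Origin: centre of the board's underside; y from post to post, z up. The bench 0.42 to 0.48 m ahead of the robot base and 0 to 0.3 m to its left is always free.
- bar: Loose red keeper bar, a straight batten 270 mm long (its y), 16 mm wide (its x), 32 mm high (its z), about 0.1 kg. Origin: its centre. At the start it lies level on edge in both U brackets (3 mm play on each side), its underside 102 mm and its top 134 mm above the bench, crossing 15 mm above the mouth of the dowel pot.
- bar_left (a point): Centre of the bar's bottom edge at its +y end.
- bar_right (a point): Centre of the bar's bottom edge at its -y end.
- dowel_pot: White stoneware pot with a blue band, mouth up, holding wooden dowels that stay below its rim; it stands loose on the rack's base board between the posts, under the bar. Straight round wall, outer diameter 60 mm, height 75 mm, wall 7 mm, about 0.27 kg. Origin: centre of its underside (12 mm above the bench); z up, out of the mouth.
- dowel_pot_rim (a point): Centre of the dowel pot's mouth, level with its rim, 87 mm above the bench.
- cap_pot: Empty white stoneware pot with a blue band, the dowel pot's twin, standing mouth-down on the bench. Straight round wall, outer diameter 60 mm, height 75 mm, wall 7 mm, about 0.25 kg. Origin: centre of its mouth, at rim level, which is the lower end as it stands; z points up, towards its closed base.
- narrow_pot: Bystander: narrow white pot with a yellow band, mouth-down, outer diameter 42 mm, height 75 mm. Origin: centre of its lower end.
- wide_pot: Bystander: wide white pot with a green band, mouth-down, outer diameter 80 mm, height 62 mm. Origin: centre of its lower end.
- glue: Bystander: white glue bottle with an orange cap, diameter 60 mm, height 160 mm. Origin: centre of its underside.
- sander: Bystander: cork sanding block 65 x 110 x 34 mm (x, y, z). Origin: centre of its underside.
- hammer: Bystander: hammer, 260 mm long, head 90 mm across at its +x end, lying along its x. Origin: near its middle, at its underside.
- tape: Bystander: flat reel of brown edging, outer diameter 100 mm, height 22 mm. Origin: centre of its underside.
Mind the look-alikes: they are no part of the job. What is shaped like the cap_pot but pink is not meant. What is shaped like the dowel_pot but orange is not meant.

How it is judged:
On the way, in this order (a step that is already met when the one before it is completed fails the run):
1. the bar, level, has both ends above the tops of the U brackets at once, still over the rack (z of each of bar_left, bar_right in the frame of rack above 0.126 m and x of bar in the frame of rack between -0.04 and 0.04 m and y of bar in the frame of rack between -0.04 and 0.04 m), for 0.05 s.
2. the bar lies on the bench, let go (height (world z) of bar below 0.025 m and contact force between bar and the fingers below 0.1 N), for 0.1 s.
At the end, for the whole second after the job is handed in: Blue-banded empty pot mouth-down on the dowel pot, rim on rim, centres within 7 mm (a wall thickness), both upright within 0.06 rad and at rest, dowel pot on the rack board between the posts; the bar lies level on the bench, either face down, at rest, not touching the rack (horizontal distance between cap_pot and dowel_pot_rim below 0.007 m and distance between cap_pot and dowel_pot_rim below 0.009 m and angle between each of cap_pot, dowel_pot's own z axis and vertical below 0.06 rad and z of dowel_pot in the frame of rack between 0.009 and 0.016 m and y of dowel_pot in the frame of rack between -0.085 and 0.085 m and contact force between cap_pot and dowel_pot above 0.5 N and linear speed of each of cap_pot, bar below 0.02 m/s and angular speed of cap_pot below 0.2 rad/s and height (world z) of bar below 0.025 m and angle between bar's own y axis and vertical between 1.52 and 1.62 rad and contact force between bar and rack below 0.05 N).
It fails at once if the bar is tipped more than 20 degrees from level (angle between bar's own y axis and vertical below 1.22 rad or angle between bar's own y axis and vertical above 1.92 rad).
It fails at once if the dowel pot is tipped more than 20 degrees (angle between dowel_pot's own z axis and vertical above 0.35 rad).
It fails at once if the pots are pressed or knocked together with more than 60 N (contact force between cap_pot and dowel_pot above 60 N).
It fails at once if the empty pot arrives on the dowel pot at more than 0.3 m/s, as when dropped from over about 10 mm (distance between cap_pot and dowel_pot_rim below 0.03 m and linear speed of cap_pot above 0.3 m/s).
It fails at once if another thing on the bench is moved by more than 40 mm (distance of any of narrow_pot, wide_pot, glue, sander, hammer, tape from where it was at the start of the episode above 0.04 m).
It also fails if it takes over 61 s, if anything falls off the work surface, if the arm or the gripper's body presses on something with over 40 N, if the wrist force passes 120 N, or if a joint passes its speed limit or range.

### The arm

A 7-joint arm with a two-finger parallel gripper is mounted at the origin on the work surface. World frame = base frame: x ahead of the robot, y to its left, z up, the work surface at z = 0. Lengths are in m, angles in rad, forces in N, time in s.
With the tool pointing down it reaches from about 0.425 to 0.95 m from the base axis. Payload 4.7 kg.
Tool frame: the origin (TCP) lies at the very end of the fingers, on their centre line; the grasp point (between the pads) lies 19 mm behind it (arm.grip_depth is the distance from the TCP to the grasp point, in m); z points along the fingers, y is the direction in which the jaws open and shut (so a half turn about z gives the same grasp; the last joint's range is limited). The gripper opens to 87 mm and grips with 3 to 60 N. Pads are 19 mm wide; open, the fingers measure 117 mm over their backs; the gripper's body (75 mm by 190 mm) begins 51 mm behind the grasp point.
Start: joints at [-1.131, 0.469, -0.049, 1.532, 0.024, 1.141, -0.082], TCP at [0.305, 0.602, 0.223] pointing down, gripper open.
Joint ranges: [-2.59, 2.59], [-0.33, 1.99], [-1.39, 1.29], [0.1, 2.45], [-1.04, 4.18], [0.21, 1.99], [-2.66, 2.66]. Speed limits (rad/s): [2.57, 2.57, 3.14, 3.14, 3.14, 3.14, 3.14].

### API

Orientations are given as a rotation vector (axis times angle).
In Python, from workcell import status, optics, arm gives the robot as it stands. The module is installed in compiled form; this text tells all that it offers.
- The arm moves only by the tool drive_tool, never from a script. Its argument "moves" is a list of rows, each a list of 3 entries, a list of its own where there are three numbers: the closure in counts, from 0 (fully open) to 255 (shut), then the shift along the tool's x, y, z in cm, then the turn, a rotation vector about the tool's x, y, z in rad. In form: [[fingers, [tx, ty, tz], [wx, wy, wz]], ...]. A call has exactly 5 rows; each row is the pose to reach, as a shift and turn from the pose measured when the call began, along the tool's axes at that moment; what a row does not reach only later rows make up. A row lasts 1/12 s, in which the tool goes at most 41.7 mm and 7.16 degrees, less where a joint would pass 70% of its speed; a pose out of reach is approached as far as the arm can. A call with a gripper value outside its range is refused whole. The fingers move at their own pace and stop on an object; the grip force is fixed at half the most. Time passes only in rows, so rows that repeat a pose let the fingers close, or fill a call up. It gives the time, the measured TCP pose, the force and the opening at its end, in the units of the state.
- status.sense(): the state, without advancing time (a new reading comes with each control period).
- optics.get_image(name): name is "scene" or "side" or "wrist"; returns a dict with "pixels" (400x640x3 uint8, blue, green, red), "fx", "fy", "cx", "cy" (pixels), "rvec" (rotation vector, rad) and "tvec" (3), from world to camera coordinates, as OpenCV has them. Camera axes: x right, y down, z forward; pixel columns grow to the right and rows downward; lengths in m; the calibration is good to about 2 mm. A picture is of the moment at which its call begins. There is no depth.
- arm.sign_off(): hands the job in, once; it reports no verdict.
The state is a dict: "time_s": time; "joints": joint angles; "qvel": joint speeds; "joint_torque": joint torques, N m; "position": TCP position; "tool_rot": TCP orientation; "ft_force": force on the tool from outside, world axes, zero at the start; "torque": the same for the moment, N m; "gripper_width": opening from 0.0 (shut) to 1.0 (fully open).
Only numpy, scipy, OpenCV 4.12 (cv2) and the standard library are available. Lean on these libraries where they do the work, as an engineer would, in place of code of your own. Each camera call takes 0.05 s, during which the arm holds its last target.

## Working session

There is one attempt and no reset: what is moved stays moved. The work goes in short steps, Python scripts to look and compute and a tool call to move; the robot and the scene stay as the last step left them, time stands still between calls to the robot, and variables do not carry over. Pictures are saved under pics/ and viewed, and the job is handed in when it is done.

Besides the shell and the picture viewer there is one more tool, called as name([rows], argument=value, ...), one row to a line, values as JSON. drive_tool: Moves the arm, as the interface text tells. Its arguments: {"type":"object","properties":{"moves":{"type":"array"}},"required":["moves"]}

```bash
mkdir -p pics; python3 - <<'E'
from workcell import status, optics, arm
import cv2
for n in ["scene","side","wrist"]:
    im=optics.get_image(n); cv2.imwrite(f"pics/{n}0.png",im["pixels"])
    print(n,im["fx"],im["cx"],im["cy"],im["rvec"],im["tvec"])
s=status.sense(); print(s); print(arm.grip_depth)
E
```

```text
scene 464.35464818202496 313.9818946281677 196.1606638190893 [ 2.11485073  1.64956065 -0.45008474] [-0.11609277 -0.43966826  1.70663181]
side 456.815964097646 323.75520093531463 200.677555127432 [ 2.01492449 -0.78833666  0.44609815] [-0.43180051  0.28795362  1.03617612]
wrist 277.52984005467107 316.3385613288818 200.88829440862955 [-2.47416993 -1.52184617 -0.20262984] [-0.67258399 -0.0307249   0.39116531]
{'time_s': 0.15, 'joints': array([-1.13091317,  0.46928041, -0.04858988,  1.53340867,  0.02404647,
        1.1409828 , -0.08226942]), 'qvel': array([-4.03327060e-04, -2.72304542e-03,  4.87421391e-04, -4.31772393e-03,
       -1.25388858e-04, -2.19453631e-05, -1.26185953e-04]), 'joint_torque': array([ 1.07653072e-03, -5.08431888e+01, -8.03536316e-02, -2.36417627e+01,
       -6.12230413e-02,  3.55903432e-02,  1.12256705e-04]), 'position': array([0.30473493, 0.60179191, 0.22172872]), 'tool_rot': array([-7.29513271e-01, -3.05535940e+00,  2.28685750e-03]), 'ft_force': array([0.31839153, 0.45193814, 0.71799203]), 'torque': array([-0.00307764, -0.01392703,  0.00457851]), 'gripper_width': 1.0009112426278848}
0.0187
```

View pics/scene0.png

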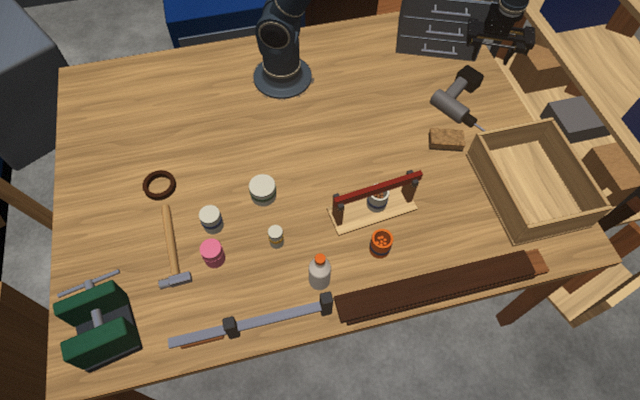

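View pics/side0.png

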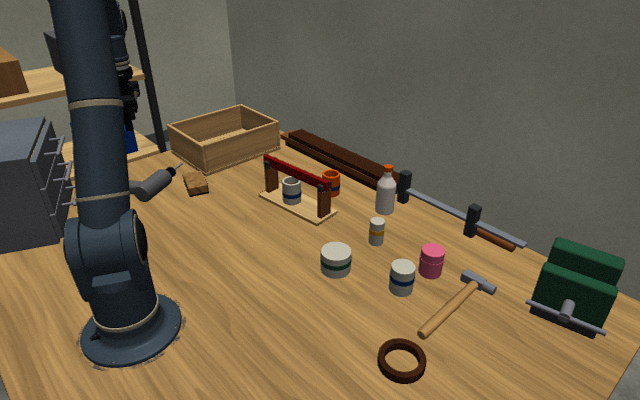

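View pics/wrist0.png

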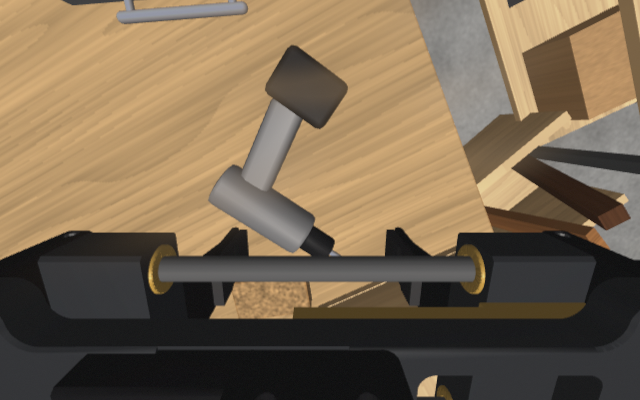

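The scene view shows the red bar over the rack at about (335–420, 175–195). The cap pot looks to be at (210,217), next to the pink one. The side view shows the bar at (263–330, 155–188) and the blue-banded cap pot at (402,278). Next I'll zoom in and measure.

```bash
cat > h.py <<'E'
import numpy as np, cv2
from scipy.spatial.transform import Rotation as R
def cam(im): return R.from_rotvec(np.ravel(im["rvec"])).as_matrix(), np.ravel(im["tvec"])
def plane(im,uv,z):
    M,t=cam(im); uv=np.atleast_2d(np.asarray(uv,float))
    d=np.c_[(uv[:,0]-im["cx"])/im["fx"],(uv[:,1]-im["cy"])/im["fy"],np.ones(len(uv))]@M
    c=-M.T@t
    return c+d*((z-c[2])/d[:,2])[:,None]
def proj(im,P):
    M,t=cam(im); p=np.atleast_2d(P)@M.T+t
    return np.c_[im["fx"]*p[:,0]/p[:,2]+im["cx"],im["fy"]*p[:,1]/p[:,2]+im["cy"]]
def crop(im,x,y,w,h,s,name):
    cv2.imwrite(name,cv2.resize(im["pixels"][y:y+h,x:x+w],None,fx=s,fy=s,interpolation=cv2.INTER_CUBIC))
E
python3 - <<'E'
from workcell import status, optics
from h import *
a=optics.get_image("scene"); b=optics.get_image("side")
crop(a,180,160,260,130,3,"pics/sc1.png"); crop(b,250,140,220,170,3,"pics/sd1.png")
for n,im in(("scene",a),("side",b)):
    hsv=cv2.cvtColor(im["pixels"],cv2.COLOR_BGR2HSV)
    H,S,V=[hsv[...,i].astype(int) for i in range(3)]
    m=(((H<5)|(H>174))&(S>180)&(V>60)).astype(np.uint8)
    w=((S<60)&(V>120)).astype(np.uint8)
    bl=((H>100)&(H<130)&(S>70)).astype(np.uint8)
    for nm,mm in(("red",m),("white",w)):
        k,l,st,c=cv2.connectedComponentsWithStats(mm)
        for i in range(1,k):
            if 40<st[i,4]<3000 and 150<c[i][0]<480 and 130<c[i][1]<310:
                ys,xs=np.nonzero(l==i); pts=np.c_[xs,ys].astype(np.float32)
                print(n,nm,st[i],c[i].round(1),cv2.boxPoints(cv2.minAreaRect(pts)).round(1).tolist() if nm=="red" else "")
E
```

```text
scene red [334 171  88  31 376] [376.9 186.3] [[333.29998779296875, 197.8000030517578], [420.1000061035156, 170.10000610351562], [421.3999938964844, 174.39999389648438], [334.70001220703125, 202.10000610351562]]
scene white [249 174  26  23 472] [261.6 185.1] 
scene white [371 191  18  10  56] [380.8 197. ] 
scene white [199 205  21  18 298] [208.9 213.7] 
scene white [268 225  15  13 156] [274.7 231.2] 
scene white [309 259  22  20 289] [319.1 269.5] 
scene white [158 271  32  16 234] [174.5 278.7] 
side red [264 154  65  36 219] [298.5 169.8] [[263.6000061035156, 155.8000030517578], [267.0, 149.10000610351562], [331.5, 182.3000030517578], [328.0, 189.0]]
side white [282 176  19  10  47] [289.7 181.3] 
side white [378 176  18  13 177] [386.8 182.6] 
side white [407 188  59  30 255] [437.1 202.6] 
side white [370 217  15   8  96] [377.1 220.5] 
side white [321 242  30  19 456] [335.7 250.8] 
side white [391 259  25  16 299] [402.9 266.1] 
side white [462 269  34  20 176] [477.6 277.8]
```

View pics/sc1.png

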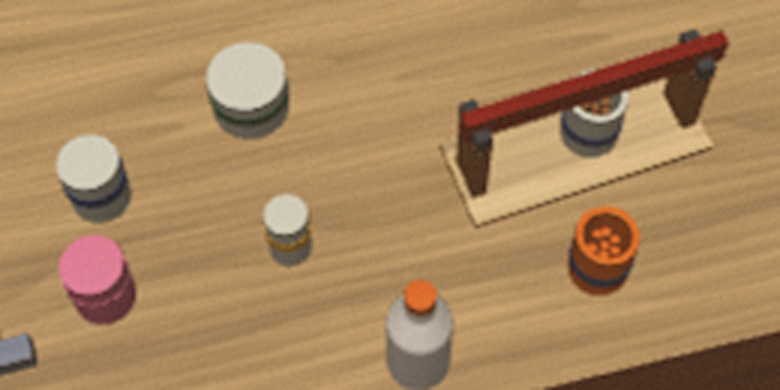

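View pics/sd1.png

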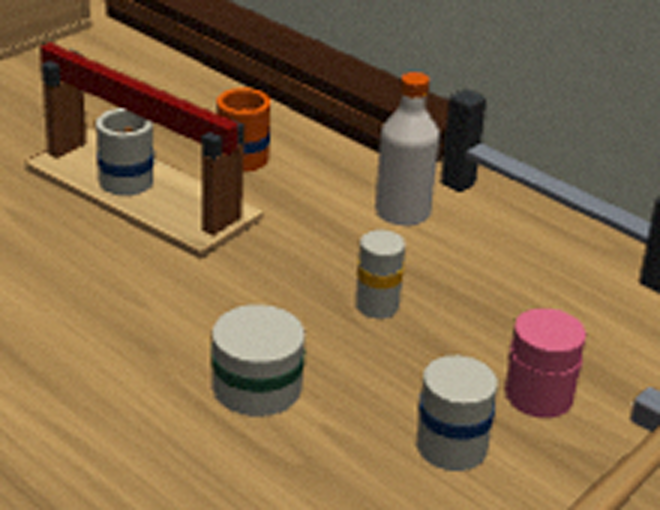

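```bash
python3 - <<'E'
from workcell import status, optics
from h import *
a=optics.get_image("scene"); b=optics.get_image("side")
np.set_printoptions(linewidth=200)
print("scene cap V col 209", a["pixels"][200:240,209].max(1)); print("side cap col 402",b["pixels"][255:305,402].max(1))
print("scene bar col R 377",a["pixels"][178:198,377,2],a["pixels"][178:198,377,1])
print("side bar col 298",b["pixels"][160:182,298,2],b["pixels"][160:182,298,1])
crop(a,325,160,110,80,7,"pics/sc2.png"); crop(b,255,145,90,80,7,"pics/sd2.png")
E
```

```text
scene cap V col 209 [181 184 180 183 192 200 210 209 209 208 210 206 210 209 209 209 208 211 213 209 210 213 187 101  95  95  85  63  50  66  94  96  88 131 189 189 174 171 193 223]
side cap col 402 [168 161 151 168 188 189 197 192 192 191 190 189 190 192 192 190 190 192 192  97  72  73  77  77  81  81  78  49  45  40  42  54  76  85  82  79  80  84  81  84  83  75 168 179 168 176 174 169 157
 172]
scene bar col R 377 [178 172 172 174 181 181 152 133 133 138 122  79  77  74  76  82 109 124 108 128] [143 136 136 141 153 152  72  40  43  48  45  42  41  38  40  45  70  81  67  95]
side bar col 298 [170 166 171 174 180 185 176 140 120 128 125  63  44  45  49  46  48  44  47  48  98 136] [133 131 138 140 144 148 145  96  30  16  12  14   6   4   9   6   7   1   1  22  97 134]
```

View pics/sc2.png

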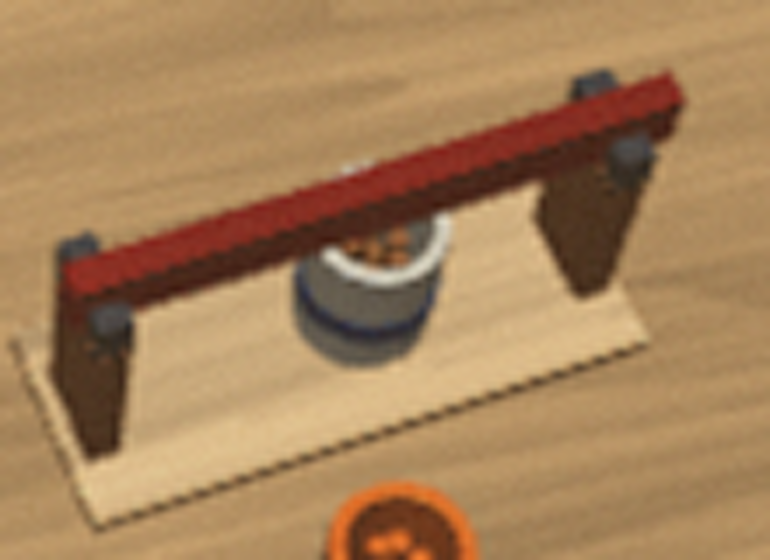

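View pics/sd2.png

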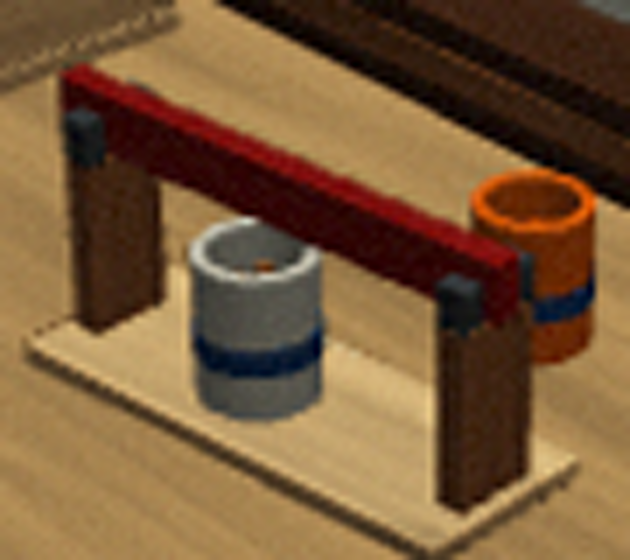

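```bash
cat > m.py <<'E'
from h import *
def box(im,mask,z,name):
    ys,xs=np.nonzero(mask); P=plane(im,np.c_[xs,ys],z)[:,:2]
    (c,s,an)=cv2.minAreaRect((P*1000).astype(np.float32)); c0=P.mean(0)
    w,v=np.linalg.eigh(np.cov((P-c0).T)); d=v[:,1]*np.sign(v[1,1])
    t=(P-c0)@d
    print(name,"mean",c0.round(4),"rect c",np.round(c,1),"size",np.round(s,1),"yaw",np.degrees(np.arctan2(d[1],d[0])).round(2),"n",len(P),"midext",(c0+d*(t.min()+t.max())/2).round(4))
    return c0,d
def comp(mask,uv):
    k,l=cv2.connectedComponents(mask.astype(np.uint8)); return l==l[uv[1],uv[0]]
def chan(im):
    hsv=cv2.cvtColor(im["pixels"],cv2.COLOR_BGR2HSV).astype(int); return [hsv[...,i] for i in range(3)]
E
python3 - <<'E'
from workcell import status, optics
from m import *
a=optics.get_image("scene"); b=optics.get_image("side")
for n,im,th,seed,cap,nw,wd in (("scene",a,100,(377,186),(209,212),(274,229),(262,184)),("side",b,82,(298,169),(402,265),(377,219),(336,250))):
    H,S,V=chan(im)
    red=((H<6)|(H>172))&(S>140)&(V>th)
    red[:140]=0; red[230:]=0
    if n=="scene": red[:,:325]=0; red[:,430:]=0
    else: red[:,:255]=0; red[:,332:]=0
    k,l,st,c=cv2.connectedComponentsWithStats(red.astype(np.uint8)); i=1+st[1:,4].argmax()
    box(im,l==i,.134,n+" bar")
    w=(S<70)&(V>145)
    for nm,sd,z in(("cap",cap,.075),("narrow",nw,.075),("wide",wd,.062)):
        m=comp(w,sd)
        cs,_=cv2.findContours(m.astype(np.uint8),cv2.RETR_EXTERNAL,cv2.CHAIN_APPROX_NONE)
        P=plane(im,cs[0][:,0],z)[:,:2]; print(n,nm,cv2.minEnclosingCircle((P*1000).astype(np.float32)))
        box(im,m,z,n+" "+nm)
E
```

```text
scene bar mean [0.6125 0.1491] rect c [612.3 152.2] size [ 15.5 268.4] yaw 96.04 n 426 midext [0.6122 0.1522]
scene cap ((549.4353637695312, -329.43927001953125), 29.678531646728516)
scene cap mean [ 0.5501 -0.3294] rect c [ 549.8 -329.2] size [58.  55.3] yaw 159.64 n 298 midext [ 0.5498 -0.3293]
scene narrow ((650.5728149414062, -157.68096923828125), 20.77348518371582)
scene narrow mean [ 0.6507 -0.1576] rect c [ 650.5 -156.9] size [39.6 37.4] yaw 113.93 n 156 midext [ 0.6509 -0.1579]
scene wide ((482.9157409667969, -164.58486938476562), 39.713836669921875)
scene wide mean [ 0.4833 -0.1645] rect c [ 483.1 -164.6] size [75.2 78.4] yaw 163.49 n 469 midext [ 0.4831 -0.1645]
side bar mean [0.6077 0.1437] rect c [607.4 153. ] size [ 15.6 268.4] yaw 96.11 n 188 midext [0.6068 0.153 ]
side cap ((546.8793334960938, -328.75927734375), 29.437694549560547)
side cap mean [ 0.5464 -0.3293] rect c [ 547.  -328.8] size [57.  56.5] yaw 119.0 n 299 midext [ 0.5463 -0.3291]
side narrow ((646.7752075195312, -156.973876953125), 19.864234924316406)
side narrow mean [ 0.6469 -0.1574] rect c [ 646.4 -157.2] size [34.4 39.2] yaw 88.4 n 93 midext [ 0.647 -0.157]
side wide ((478.8930358886719, -163.4983367919922), 39.3313102722168)
side wide mean [ 0.4787 -0.1644] rect c [ 478.1 -164.6] size [74.4 75.6] yaw 75.95 n 450 midext [ 0.479  -0.1634]
```

The two views agree to about 5 mm. The bar's centre is near (0.610, 0.1525) with its axis at yaw 96°. The cap pot is near (0.548, −0.329).

```bash
cat > go.py <<'E'
import sys, numpy as np
from workcell import status
from scipy.spatial.transform import Rotation as R
def goal(x,y,z,yaw):   # yaw of jaw (tool y) in deg, tool down
    s=status.sense(); p=s["position"]; R0=R.from_rotvec(s["tool_rot"])
    yv=R0.as_matrix()[:,1]; cur=np.degrees(np.arctan2(yv[1],yv[0]))
    yaw=cur+((yaw-cur+90)%180-90)
    a=np.radians(yaw); Y=np.array([np.cos(a),np.sin(a),0]); Z=np.array([0,0,-1.]); X=np.cross(Y,Z)
    T=R.from_matrix(np.c_[X,Y,Z])
    print("t",round(s["time_s"],2),"pos",p.round(4),"jawyaw",cur.round(2),"f",s["ft_force"].round(2),"w",round(s["gripper_width"],3),"tilt",np.degrees(np.arccos(-R0.as_matrix()[2,2])).round(2))
    print("shift cm",R0.inv().apply(np.array([x,y,z])-p).round(4)*100,"turn",(R0.inv()*T).as_rotvec().round(4), "j7",s["joints"][6].round(2))
if __name__=="__main__": goal(*map(float,sys.argv[1:5]))
E
python3 go.py .610 .1525 .25 6.05
```

```text
t 0.45 pos [0.3049 0.6022 0.2225] jawyaw 63.14 f [-0.67 -0.19 -0.06] w 0.998 tilt 0.0
shift cm [-47.53 -26.34  -2.75] turn [-0.      0.      0.9965] j7 -0.08
```

drive_tool([
  [0, [-3, -1.7, -0.5], [0, 0, 0.08]],
  [0, [-6.5, -3.6, -1], [0, 0, 0.18]],
  [0, [-10, -5.5, -1.5], [0, 0, 0.28]],
  [0, [-13.5, -7.5, -2], [0, 0, 0.38]],
  [0, [-17, -9.4, -2.5], [0, 0, 0.48]],
])

```text
time_s: 0.87
position: [0.4149, 0.4397, 0.2479]
tool_rot: [-1.442, -2.791, -0.0]
ft_force: [-0.4, -0.5, -0.1]
gripper_width: 0.997
```

```bash
python3 go.py .610 .1525 .25 6.05
```

```text
t 0.87 pos [0.4149 0.4397 0.2479] jawyaw 35.37 f [-0.35 -0.5  -0.07] w 0.997 tilt 0.01
shift cm [-34.72  -0.72  -0.21] turn [ 1.000e-04 -1.000e-04  5.118e-01] j7 -0.23
```

drive_tool([
  [0, [-3.5, 0, 0], [0, 0, 0.1]],
  [0, [-7, 0, 0], [0, 0, 0.2]],
  [0, [-10.5, -0.2, 0], [0, 0, 0.3]],
  [0, [-14, -0.3, 0], [0, 0, 0.4]],
  [0, [-17.5, -0.4, -0.1], [0, 0, 0.512]],
])

```text
time_s: 1.28
position: [0.5135, 0.2932, 0.2491]
tool_rot: [-2.107, -2.33, -0.001]
ft_force: [-0.2, 0.5, 1.1]
gripper_width: 1.001
```

```bash
python3 go.py .610 .1525 .2 6.05
```

```text
t 1.28 pos [0.5135 0.2932 0.2491] jawyaw 5.75 f [-0.21  0.49  1.1 ] w 1.001 tilt 0.03
shift cm [-14.96   8.19   4.9 ] turn [ 0.0002 -0.0005 -0.0053] j7 -0.41
```

drive_tool([
  [0, [-3.5, 2, 1], [0, 0, 0]],
  [0, [-7, 4, 2], [0, 0, -0.005]],
  [0, [-11, 6, 3], [0, 0, -0.005]],
  [0, [-14, 7.6, 4], [0, 0, -0.005]],
  [0, [-14.96, 8.19, 4.9], [0, 0, -0.005]],
])

```text
time_s: 1.7
position: [0.613, 0.1443, 0.1998]
tool_rot: [2.109, 2.322, -0.002]
ft_force: [0.2, -0.3, -0.1]
gripper_width: 1.0
```

```bash
python3 go.py .610 .1525 .106 6.05; python3 - <<'E'
from workcell import optics
from h import *
a=optics.get_image("wrist"); b=optics.get_image("side")
cv2.imwrite("pics/w2.png",a["pixels"]); cv2.imwrite("pics/s2.png",b["pixels"])
for d in(-.135,0,.135):
    y=np.radians(96.05); print(proj(a,[.61+d*np.cos(y),.1525+d*np.sin(y),.134]))
E
```

```text
t 1.7 pos [0.613  0.1443 0.1998] jawyaw 5.49 f [ 0.25 -0.33 -0.1 ] w 1.0 tilt 0.27
shift cm [ 0.89 -0.24  9.38] turn [ 0.0022  0.0041 -0.0097] j7 -0.08
[[317.64525022 333.87562823]]
[[316.3993868 201.9169727]]
[[314.70016421  21.93967837]]
```

View pics/w2.png

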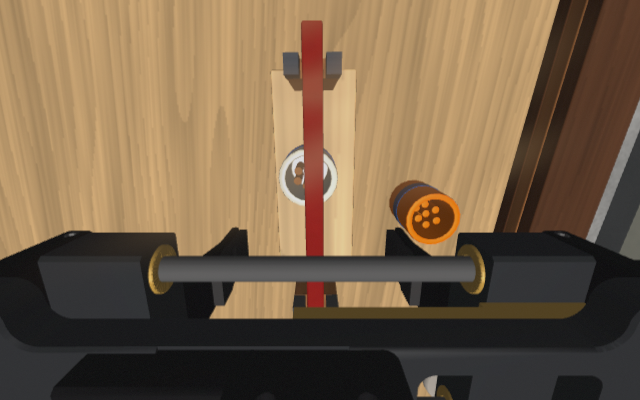

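View pics/s2.png

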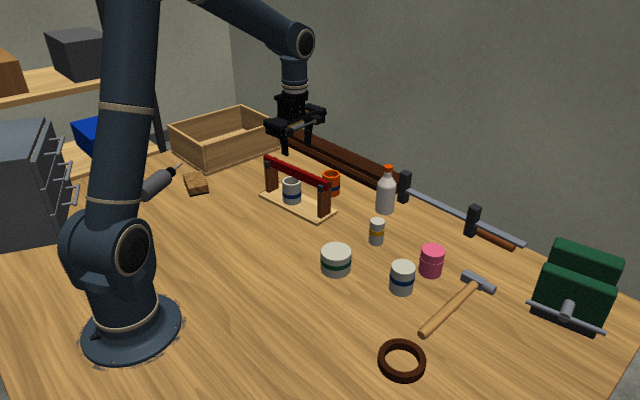

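The wrist view confirms the bar, with its far end at (312,21) against a predicted (315,22). The dowel pot is at (308,176). I'll refine slightly and descend.

```bash
python3 go.py .609 .1525 .106 6.3
```

```text
t 1.8 pos [0.6105 0.1483 0.1983] jawyaw 5.66 f [-0.5   0.77 -0.11] w 0.999 tilt 0.17
shift cm [ 0.45 -0.08  9.23] turn [-0.0023  0.0019 -0.0112] j7 -0.08
```

drive_tool([
  [0, [0.45, -0.08, 0.5], [-0.002, 0.002, -0.011]],
  [0, [0.45, -0.08, 2], [-0.002, 0.002, -0.011]],
  [0, [0.45, -0.08, 3.5], [-0.002, 0.002, -0.011]],
  [0, [0.45, -0.08, 5], [-0.002, 0.002, -0.011]],
  [0, [0.45, -0.08, 6], [-0.002, 0.002, -0.011]],
])

```text
time_s: 2.22
position: [0.6076, 0.1555, 0.1372]
tool_rot: [-2.09, -2.343, 0.0]
ft_force: [-0.8, 1.3, -0.8]
gripper_width: 0.998
```

```bash
python3 go.py .609 .1525 .106 6.3
```

```text
t 2.22 pos [0.6076 0.1555 0.1372] jawyaw 6.53 f [-0.81  1.31 -0.75] w 0.998 tilt 0.13
shift cm [-0.32  0.11  3.12] turn [-0.0017 -0.0014  0.0041] j7 -0.06
```

drive_tool([
  [0, [-0.25, 0.1, 1], [-0.001, -0.001, 0.002]],
  [0, [-0.25, 0.1, 2], [-0.001, -0.001, 0.002]],
  [0, [-0.25, 0.1, 2.8], [-0.001, -0.001, 0.002]],
  [0, [-0.25, 0.1, 3.12], [-0.001, -0.001, 0.002]],
  [0, [-0.25, 0.1, 3.12], [-0.001, -0.001, 0.002]],
])

```text
time_s: 2.63
position: [0.6083, 0.1532, 0.1051]
tool_rot: [-2.092, -2.341, 0.002]
ft_force: [0.6, 0.2, 0.1]
gripper_width: 1.001
```

```bash
python3 go.py .609 .1525 .106 6.3
```

```text
t 2.63 pos [0.6083 0.1532 0.1051] jawyaw 6.43 f [0.63 0.17 0.08] w 1.001 tilt 0.12
shift cm [-0.07  0.06 -0.09] turn [-0.0021 -0.0002  0.0023] j7 -0.04
```

Position is good, so I'll close the jaws.

drive_tool([
  [80, [-0.05, 0.05, -0.09], [0, 0, 0]],
  [160, [-0.05, 0.05, -0.09], [0, 0, 0]],
  [230, [-0.05, 0.05, -0.09], [0, 0, 0]],
  [255, [-0.05, 0.05, -0.09], [0, 0, 0]],
  [255, [-0.05, 0.05, -0.09], [0, 0, 0]],
])

```text
time_s: 3.05
position: [0.6091, 0.1528, 0.1065]
tool_rot: [-2.093, -2.342, 0.001]
ft_force: [-1.0, 0.5, -0.7]
gripper_width: 0.711
```

drive_tool([
  [255, [0, 0, 0], [0, 0, 0]],
  [255, [0, 0, 0], [0, 0, 0]],
  [255, [0, 0, 0], [0, 0, 0]],
  [255, [0, 0, 0], [0, 0, 0]],
  [255, [0, 0, 0], [0, 0, 0]],
])

```text
time_s: 3.47
position: [0.6091, 0.1528, 0.1065]
tool_rot: [-2.093, -2.342, 0.001]
ft_force: [-1.1, -0.6, 0.1]
gripper_width: 0.325
```

```bash
python3 go.py .609 .1525 .106 6.3; python3 - <<'E'
from workcell import optics
from h import *
a=optics.get_image("wrist"); b=optics.get_image("side")
cv2.imwrite("pics/w3.png",a["pixels"]); crop(b,240,90,130,140,4,"pics/s3.png")
E
```

```text
t 3.47 pos [0.6091 0.1528 0.1065] jawyaw 6.43 f [-1.09 -0.57  0.13] w 0.325 tilt 0.08
shift cm [-0.03 -0.01  0.05] turn [-0.0013 -0.0004  0.0022] j7 -0.04
```

View pics/w3.png

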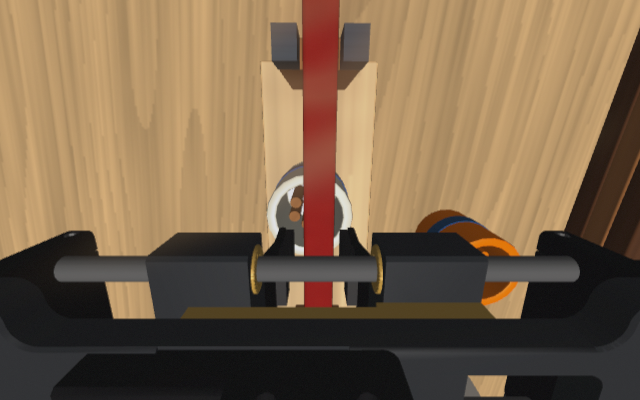

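View pics/s3.png

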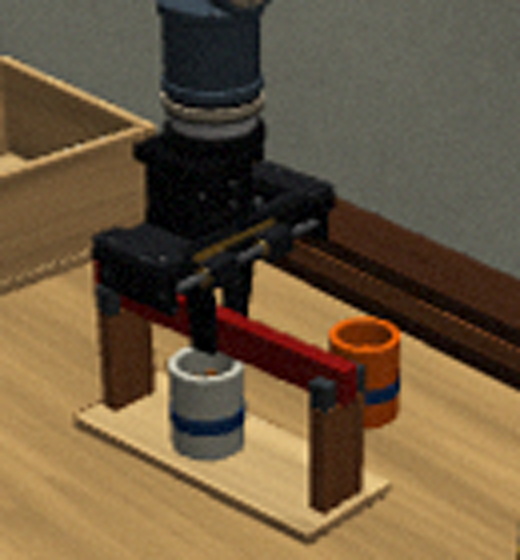

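The fingers straddle the bar, with the bar at x≈320 in the wrist view, and they are still closing.

drive_tool([
  [255, [0, 0, 0], [0, 0, 0]],
  [255, [0, 0, 0], [0, 0, 0]],
  [255, [0, 0, 0], [0, 0, 0]],
  [255, [0, 0, 0], [0, 0, 0]],
  [255, [0, 0, 0], [0, 0, 0]],
])

```text
time_s: 3.98
position: [0.6091, 0.1528, 0.1064]
tool_rot: [-2.093, -2.342, 0.001]
ft_force: [0.6, -0.1, -0.2]
gripper_width: 0.182
```

drive_tool([
  [255, [0, 0, 0], [0, 0, 0]],
  [255, [0, 0, -0.3], [0, 0, 0]],
  [255, [0, 0, -0.8], [0, 0, 0]],
  [255, [0, 0, -1.3], [0, 0, 0]],
  [255, [0, 0, -1.8], [0, 0, 0]],
])

```text
time_s: 4.4
position: [0.6092, 0.1527, 0.1251]
tool_rot: [-2.093, -2.342, 0.001]
ft_force: [0.8, 1.0, -0.3]
gripper_width: 0.181
```

```bash
python3 go.py .609 .1525 .15 6.3; python3 - <<'E'
from workcell import optics
from h import *
b=optics.get_image("side")
crop(b,240,90,130,140,4,"pics/s4.png")
E
```

```text
t 4.4 pos [0.6092 0.1527 0.1251] jawyaw 6.42 f [ 0.76  0.99 -0.32] w 0.181 tilt 0.07
shift cm [-0.02 -0.03 -2.49] turn [-0.0011 -0.0004  0.0021] j7 -0.05
```

View pics/s4.png

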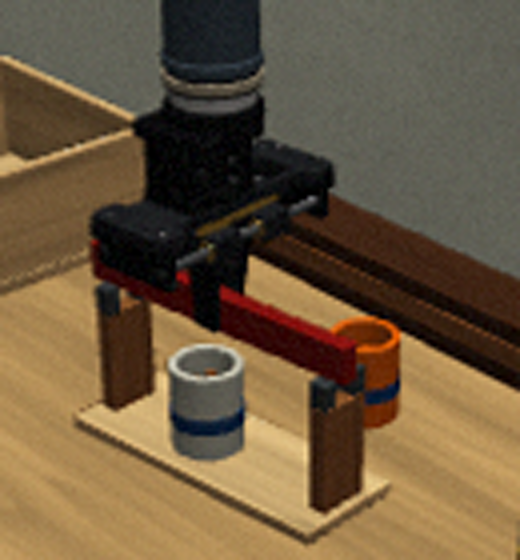

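The bar is rising level. I'll continue up until its underside is at about 0.16.

drive_tool([
  [255, [0, 0, -0.6], [0, 0, 0]],
  [255, [0, 0, -1.4], [0, 0, 0]],
  [255, [0, 0, -2.2], [0, 0, 0]],
  [255, [0, 0, -3], [0, 0, 0]],
  [255, [0, 0, -3.8], [0, 0, 0]],
])

```text
time_s: 4.87
position: [0.6101, 0.1529, 0.1654]
tool_rot: [2.093, 2.342, 0.003]
ft_force: [-0.1, -0.4, -1.0]
gripper_width: 0.184
```

drive_tool([
  [255, [0, 0, 0], [0, 0, 0]],
  [255, [0, 0, 0], [0, 0, 0]],
  [255, [0, 0, 0], [0, 0, 0]],
  [255, [0, 0, 0], [0, 0, 0]],
  [255, [0, 0, 0], [0, 0, 0]],
])

```text
time_s: 5.28
position: [0.6097, 0.1528, 0.1648]
tool_rot: [-2.093, -2.342, -0.001]
ft_force: [-0.5, -0.6, -0.5]
gripper_width: 0.185
```

```bash
python3 go.py .45 .155 .163 6.3; python3 - <<'E'
from workcell import optics
from h import *
b=optics.get_image("side")
crop(b,240,90,130,140,4,"pics/s5.png")
E
```

```text
t 5.28 pos [0.6097 0.1528 0.1648] jawyaw 6.42 f [-0.51 -0.55 -0.51] w 0.185 tilt 0.05
shift cm [  2.   -15.85   0.17] turn [ 0.0004 -0.0008  0.0021] j7 -0.06
```

View pics/s5.png

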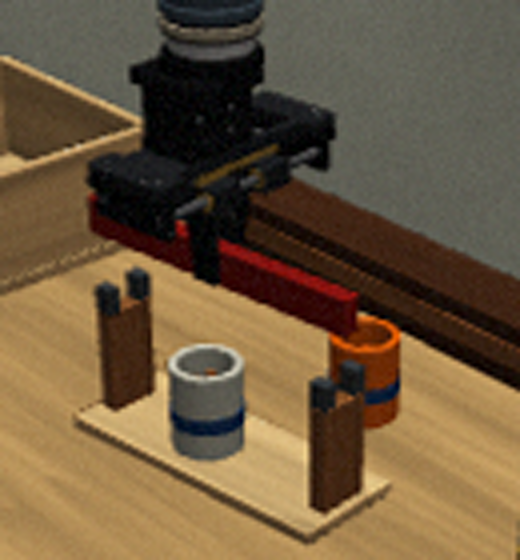

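The bar is clear above both brackets. I'll carry it to the free strip.

drive_tool([
  [255, [0.3, -2, 0], [0, 0, 0]],
  [255, [0.6, -5, 0], [0, 0, 0]],
  [255, [1, -8, 0], [0, 0, 0]],
  [255, [1.4, -11, 0], [0, 0, 0]],
  [255, [1.7, -13.5, 0.1], [0, 0, 0]],
])

```text
time_s: 5.75
position: [0.4715, 0.1545, 0.1634]
tool_rot: [-2.093, -2.342, 0.0]
ft_force: [-0.8, -0.0, -0.9]
gripper_width: 0.184
```

```bash
python3 go.py .45 .155 .08 6.3
```

```text
t 5.75 pos [0.4715 0.1545 0.1634] jawyaw 6.43 f [-0.78 -0.03 -0.94] w 0.184 tilt 0.06
shift cm [ 0.28 -2.13  8.34] turn [-0.0008 -0.0008  0.0023] j7 -0.19
```

drive_tool([
  [255, [0.2, -1.2, 0.8], [0, 0, 0]],
  [255, [0.28, -2, 2.4], [0, 0, 0]],
  [255, [0.28, -2.13, 4.4], [0, 0, 0]],
  [255, [0.28, -2.13, 6.4], [0, 0, 0]],
  [255, [0.28, -2.13, 8], [0, 0, 0]],
])

```text
time_s: 6.17
position: [0.4493, 0.1549, 0.0824]
tool_rot: [-2.092, -2.342, 0.001]
ft_force: [-0.1, 0.5, -0.5]
gripper_width: 0.18
```

```bash
python3 go.py .45 .155 .01 6.3;python3 - <<'E'
from workcell import optics
from h import *
b=optics.get_image("side"); cv2.imwrite("pics/s6.png",b["pixels"])
E
```

```text
t 6.17 pos [0.4493 0.1549 0.0824] jawyaw 6.46 f [-0.11  0.53 -0.52] w 0.18 tilt 0.09
shift cm [-0.    0.08  7.24] turn [-0.0014 -0.0006  0.0027] j7 -0.17
```

View pics/s6.png

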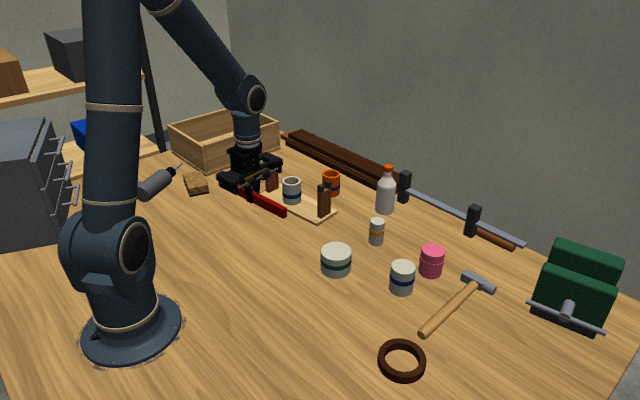

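drive_tool([
  [255, [0, 0, 1.2], [0, 0, 0]],
  [255, [0, 0, 2.8], [0, 0, 0]],
  [255, [0, 0, 4.4], [0, 0, 0]],
  [255, [0, 0, 5.8], [0, 0, 0]],
  [255, [0, 0, 6.8], [0, 0, 0]],
])

```text
time_s: 6.63
position: [0.4471, 0.154, 0.0112]
tool_rot: [-2.091, -2.34, 0.01]
ft_force: [-0.1, -1.2, -1.3]
gripper_width: 0.182
```

drive_tool([
  [255, [0, 0, 0.1], [0, 0, 0]],
  [255, [0, 0, 0.3], [0, 0, 0]],
  [255, [0, 0, 0.5], [0, 0, 0]],
  [255, [0, 0, 0.65], [0, 0, 0]],
  [255, [0, 0, 0.75], [0, 0, 0]],
])

```text
time_s: 7.05
position: [0.4475, 0.1542, 0.0043]
tool_rot: [-2.091, -2.341, 0.008]
ft_force: [-3.7, -2.7, 18.9]
gripper_width: 0.178
```

```bash
python3 go.py .45 .155 .0045 6.3
```

```text
t 7.05 pos [0.4475 0.1542 0.0043] jawyaw 6.46 f [-3.74 -2.68 18.89] w 0.178 tilt 0.35
shift cm [ 0.06  0.26 -0.02] turn [-0.006   0.0012  0.0027] j7 -0.11
```

The bar is on the bench with 19 N of contact. I'll ease off slightly and open.

drive_tool([
  [255, [0, 0, -0.02], [0, 0, 0]],
  [160, [0, 0, -0.02], [0, 0, 0]],
  [80, [0, 0, -0.02], [0, 0, 0]],
  [0, [0, 0, -0.02], [0, 0, 0]],
  [0, [0, 0, -0.02], [0, 0, 0]],
])

```text
time_s: 7.47
position: [0.4476, 0.1543, 0.0046]
tool_rot: [-2.091, -2.341, 0.008]
ft_force: [0.7, 0.2, -0.1]
gripper_width: 0.401
```

drive_tool([
  [0, [0, 0, 0], [0, 0, 0]],
  [0, [0, 0, 0], [0, 0, 0]],
  [0, [0, 0, 0], [0, 0, 0]],
  [0, [0, 0, 0], [0, 0, 0]],
  [0, [0, 0, 0], [0, 0, 0]],
])

```text
time_s: 7.88
position: [0.4476, 0.1542, 0.0046]
tool_rot: [-2.091, -2.341, 0.008]
ft_force: [0.3, -0.1, 1.1]
gripper_width: 0.78
```

drive_tool([
  [0, [0, 0, 0], [0, 0, 0]],
  [0, [0, 0, 0], [0, 0, 0]],
  [0, [0, 0, -0.5], [0, 0, 0]],
  [0, [0, 0, -1.5], [0, 0, 0]],
  [0, [0, 0, -3], [0, 0, 0]],
])

```text
time_s: 8.3
position: [0.447, 0.1539, 0.0347]
tool_rot: [-2.09, -2.34, 0.011]
ft_force: [0.0, -0.1, 0.2]
gripper_width: 0.994
```

```bash
python3 go.py .45 .155 .2 6.3; python3 - <<'E'
from workcell import optics
from h import *
b=optics.get_image("wrist"); cv2.imwrite("pics/w7.png",b["pixels"])
b=optics.get_image("side"); crop(b,200,120,160,120,4,"pics/s7.png")
E
```

```text
t 8.3 pos [0.447  0.1539 0.0347] jawyaw 6.45 f [ 0.01 -0.1   0.22] w 0.994 tilt 0.46
shift cm [  0.04   0.18 -16.53] turn [-0.0078  0.0019  0.0027] j7 -0.13
```

View pics/w7.png

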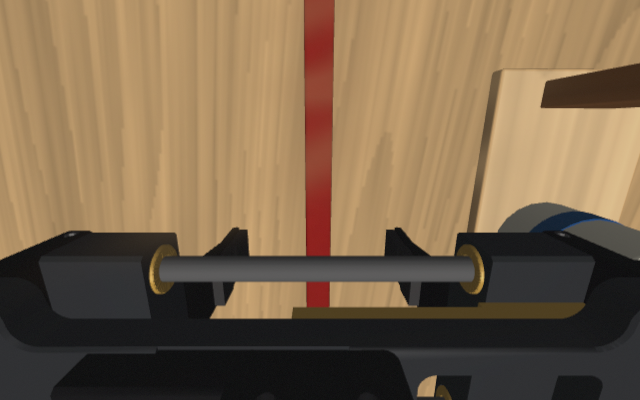

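View pics/s7.png

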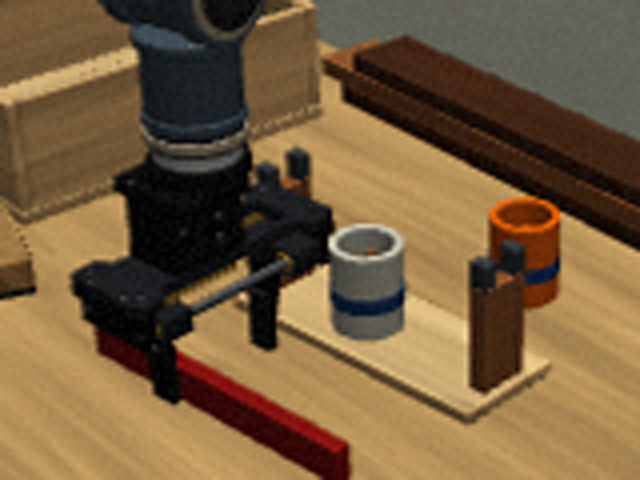

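The bar stands on edge on the bench and is released. The wrist view shows it running along x≈318, clear of the rack. I'll raise straight up first, then head for the cap.

drive_tool([
  [0, [0, 0, -3], [0, 0, 0]],
  [0, [0, 0, -6], [0, 0, 0]],
  [0, [0, 0, -9.5], [0, 0, 0]],
  [0, [0, 0, -13], [0, 0, 0]],
  [0, [0, 0.1, -16.5], [0, 0, 0]],
])

```text
time_s: 8.82
position: [0.45, 0.1546, 0.2035]
tool_rot: [-2.092, -2.342, 0.001]
ft_force: [0.7, 0.6, 0.1]
gripper_width: 1.001
```

```bash
python3 go.py .548 -.329 .20 90; python3 - <<'E'
from workcell import optics
from m import *
a=optics.get_image("scene"); b=optics.get_image("side")
crop(a,180,130,270,150,2.9,"pics/sc8.png"); crop(b,255,140,100,80,7,"pics/sd8.png")
for n,im,p in(("scene",a,.137),("side",b,.13)):
  H,S,V=chan(im); w=(S<70)&(V>p)
  m=w.copy(); 
  k,l,st,c=cv2.connectedComponentsWithStats(m.astype(np.uint8))
  for i in range(1,k):
    if 20<st[i,4]<900 and 270<c[i][0]<400 and 165<c[i][1]<220:
      ys,xs=np.nonzero(l==i); P=plane(im,np.c_[xs,ys],.087)[:,:2]
      print(n,st[i],(cv2.minEnclosingCircle((P*1000).astype(np.float32))))
E
```

```text
t 8.82 pos [0.45   0.1546 0.2035] jawyaw 6.44 f [0.72 0.62 0.14] w 1.001 tilt 0.09
shift cm [-49.16   4.31   0.32] turn [-9.0000e-04 -1.5000e-03 -1.4583e+00] j7 -0.24
scene [367 183  23  29 435] ((620.29833984375, 151.64694213867188), 48.590049743652344)
scene [338 203   6   5  23] ((621.0192260742188, 41.50680923461914), 7.976153373718262)
side [376 172  21  43 709] ((763.3466796875, -77.3801498413086), 125.07376861572266)
side [282 176  19  19 314] ((585.5987548828125, 138.86227416992188), 57.967079162597656)
side [318 180  13  13  77] ((654.644775390625, 66.47000885009766), 38.50337219238281)
side [283 195  18  10 103] ((528.4720458984375, 78.5967788696289), 31.8516788482666)
```

View pics/sc8.png

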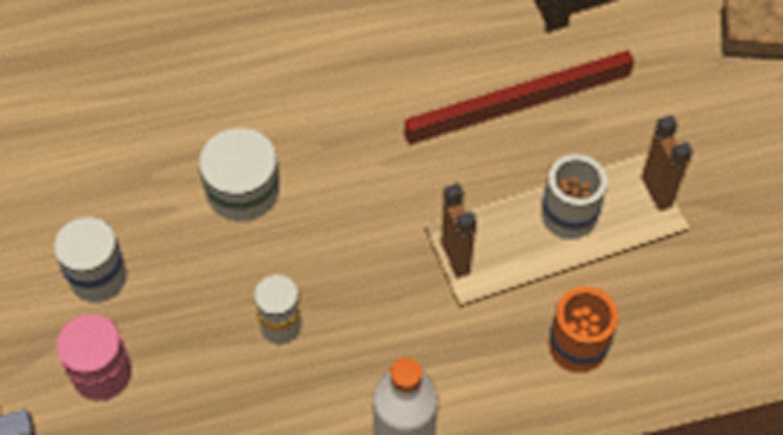

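View pics/sd8.png

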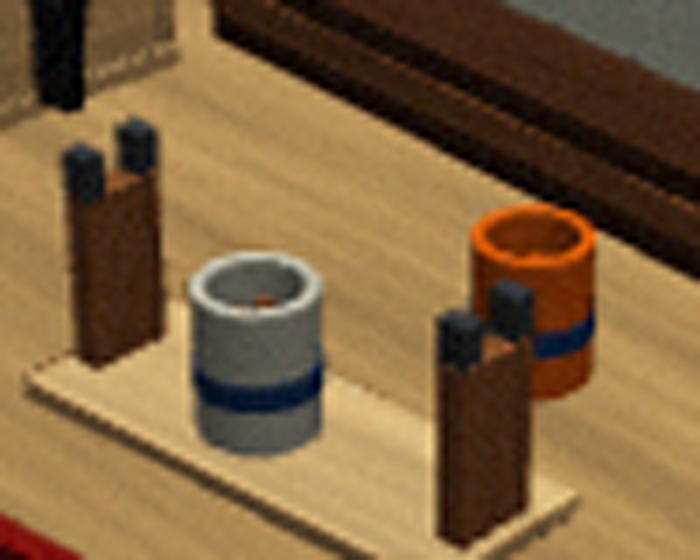

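Everything is well seen. The dowel pot rim is at about scene (378,194) and side (291,182). Now a precise rim measurement.

```bash
cat > rim.py <<'E'
from workcell import optics
from m import *
from scipy.optimize import least_squares
a=optics.get_image("scene"); b=optics.get_image("side")
for n,im,(x0,x1,y0,y1) in(("scene",a,(360,395,178,215)),("side",b,(278,305,172,210))):
  H,S,V=chan(im)
  for th in (125,140,155,170):
    m=np.zeros(V.shape,np.uint8); m[y0:y1,x0:x1]=((S<80)&(V>th))[y0:y1,x0:x1]
    k,l,st,c=cv2.connectedComponentsWithStats(m,connectivity=8)
    i=1+st[1:,4].argmax(); cs,_=cv2.findContours((l==i).astype(np.uint8),cv2.RETR_EXTERNAL,cv2.CHAIN_APPROX_NONE)
    h=cv2.convexHull(cs[0])[:,0]; P=plane(im,h,.087)[:,:2]
    f=least_squares(lambda q:np.hypot(*(P-q[:2]).T)-q[2],[.605,.16,.03],loss="soft_l1",f_scale=.002)
    print(n,th,st[i],f.x.round(4),"resid",np.abs(f.fun).max().round(4))
E
python3 rim.py
```

```text
scene 125 [369 183  21  18 146] [0.6042 0.162  0.0301] resid 0.0006
scene 140 [369 183  21  18 136] [0.6042 0.1622 0.03  ] resid 0.0006
scene 155 [369 183  21  18 127] [0.6038 0.1626 0.0297] resid 0.0006
scene 170 [369 183  21  18 114] [0.6038 0.1628 0.0296] resid 0.0008
side 125 [282 176  19  10  66] [0.6001 0.1635 0.0295] resid 0.0007
side 140 [282 176  19   9  56] [0.6012 0.1638 0.0289] resid 0.0011
side 155 [282 176  19   9  51] [0.6013 0.1641 0.0288] resid 0.001
side 170 [282 176  19   9  48] [0.6012 0.1643 0.0287] resid 0.001
```

```bash
python3 go.py .548 -.329 .20 -60; python3 - <<'E'
from workcell import optics
from m import *
a=optics.get_image("scene")
print("pink",plane(a,[[211,245]],.075),"tape",plane(a,[[159,185]],.02),"handle",plane(a,[[165,208],[170,240],[175,280]],.02))
E
```

```text
t 9.02 pos [0.4509 0.1552 0.2027] jawyaw 6.46 f [-0.61  0.91 -0.56] w 1.001 tilt 0.11
shift cm [-49.2    4.2    0.19] turn [-2.00e-04 -1.90e-03  1.16e+00] j7 -0.24
pink [[ 0.64994039 -0.33637346  0.075     ]] tape [[ 0.37960013 -0.47216514  0.02      ]] handle [[ 0.46671685 -0.46109121  0.02      ]
 [ 0.5775118  -0.45611457  0.02      ]
 [ 0.70366828 -0.45376041  0.02      ]]
```

drive_tool([
  [0, [-3.5, 0.3, 0], [0, 0, 0.08]],
  [0, [-7.5, 0.6, 0], [0, 0, 0.17]],
  [0, [-11.5, 1, 0], [0, 0, 0.27]],
  [0, [-15.5, 1.3, 0], [0, 0, 0.37]],
  [0, [-19.5, 1.7, 0], [0, 0, 0.47]],
])

```text
time_s: 9.48
position: [0.4876, -0.0387, 0.1997]
tool_rot: [-2.582, -1.784, 0.007]
ft_force: [1.2, -0.3, -0.1]
gripper_width: 0.997
```

```bash
python3 go.py .548 -.329 .20 -60
```

```text
t 9.48 pos [ 0.4876 -0.0387  0.1997] jawyaw -20.73 f [ 1.21 -0.26 -0.09] w 0.997 tilt 0.31
shift cm [-25.01  15.93  -0.07] turn [-0.0041  0.0035  0.6854] j7 -0.24
```

drive_tool([
  [0, [-3.2, 2, 0], [0, 0, 0.09]],
  [0, [-6.2, 3.9, 0], [0, 0, 0.18]],
  [0, [-9.2, 5.9, 0], [0, 0, 0.28]],
  [0, [-12.5, 7.9, 0], [0, 0, 0.38]],
  [0, [-15.5, 9.9, 0], [0, 0, 0.48]],
])

```text
time_s: 9.9
position: [0.524, -0.2205, 0.1975]
tool_rot: [-2.935, -1.11, 0.013]
ft_force: [0.1, 0.4, 0.2]
gripper_width: 0.999
```

```bash
python3 go.py .548 -.329 .20 -60
```

```text
t 9.9 pos [ 0.524  -0.2205  0.1975] jawyaw -48.55 f [0.07 0.36 0.16] w 0.999 tilt 0.52
shift cm [-5.39  9.72 -0.28] turn [-0.0056  0.0072  0.1998] j7 -0.27
```

drive_tool([
  [0, [-1.5, 2.8, -0.1], [0, 0, 0.06]],
  [0, [-3, 5.6, -0.2], [0, 0, 0.12]],
  [0, [-4.5, 8.2, -0.3], [-0.003, 0.004, 0.18]],
  [0, [-5.2, 9.4, -0.3], [-0.006, 0.007, 0.2]],
  [0, [-5.39, 9.72, -0.3], [-0.006, 0.007, 0.2]],
])

```text
time_s: 10.32
position: [0.5462, -0.3319, 0.1984]
tool_rot: [3.036, 0.806, -0.006]
ft_force: [-0.4, -0.6, 0.5]
gripper_width: 0.999
```

```bash
python3 go.py .548 -.329 .1 -60; python3 - <<'E'
from workcell import optics
from h import *
b=optics.get_image("wrist"); cv2.imwrite("pics/w9.png",b["pixels"]); print(proj(b,[[.548,-.329,.075]]))
E
```

```text
t 10.32 pos [ 0.5462 -0.3319  0.1984] jawyaw -60.26 f [-0.35 -0.6   0.46] w 0.999 tilt 0.23
shift cm [ 0.34 -0.16  9.83] turn [-0.0004  0.0039 -0.0046] j7 -0.26
[[315.66342175 190.06857554]]
```

View pics/w9.png

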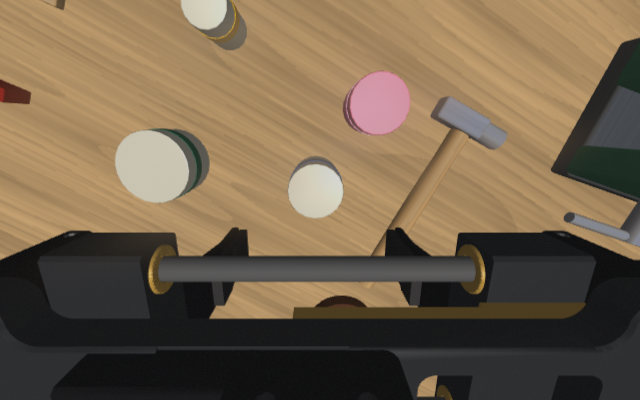

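The wrist view shows the cap top at (315,190), which matches the prediction. I'll descend.

drive_tool([
  [0, [0.34, -0.16, 1], [0, 0.004, -0.004]],
  [0, [0.34, -0.16, 3], [0, 0.004, -0.004]],
  [0, [0.34, -0.16, 5.5], [0, 0.004, -0.004]],
  [0, [0.34, -0.16, 8], [0, 0.004, -0.004]],
  [0, [0.34, -0.16, 9.5], [0, 0.004, -0.004]],
])

```text
time_s: 10.78
position: [0.5475, -0.3228, 0.0998]
tool_rot: [-3.025, -0.82, 0.003]
ft_force: [-0.1, 0.7, -0.5]
gripper_width: 1.0
```

```bash
python3 go.py .548 -.329 .036 -60
```

```text
t 10.78 pos [ 0.5475 -0.3228  0.0998] jawyaw -59.67 f [-0.15  0.74 -0.55] w 1.0 tilt 0.42
shift cm [-0.27  0.61  6.37] turn [-0.0073  0.0001  0.0058] j7 -0.19
```

drive_tool([
  [0, [-0.27, 0.6, 0], [-0.005, 0, 0.005]],
  [0, [-0.27, 0.6, 0], [-0.005, 0, 0.005]],
  [0, [-0.27, 0.6, 0.7], [-0.005, 0, 0.005]],
  [0, [-0.27, 0.6, 1.5], [-0.005, 0, 0.005]],
  [0, [-0.27, 0.6, 1.8], [-0.005, 0, 0.005]],
])

```text
time_s: 11.2
position: [0.5482, -0.3286, 0.0813]
tool_rot: [-3.031, -0.815, 0.001]
ft_force: [0.1, 0.5, -0.2]
gripper_width: 0.998
```

```bash
python3 go.py .548 -.329 .036 -60
```

```text
t 11.2 pos [ 0.5482 -0.3286  0.0813] jawyaw -59.91 f [ 0.11  0.45 -0.24] w 0.998 tilt 0.15
shift cm [-0.04  0.04  4.53] turn [-0.0026 -0.0003  0.0015] j7 -0.18
```

drive_tool([
  [0, [0, 0, 1], [-0.002, 0, 0]],
  [0, [0, 0, 2.2], [-0.002, 0, 0]],
  [0, [0, 0, 3.4], [-0.002, 0, 0]],
  [0, [0, 0, 4.2], [-0.002, 0, 0]],
  [0, [0, 0, 4.5], [-0.002, 0, 0]],
])

```text
time_s: 11.62
position: [0.5471, -0.3278, 0.0341]
tool_rot: [-3.031, -0.815, 0.004]
ft_force: [-0.1, -0.1, -0.2]
gripper_width: 0.994
```

```bash
python3 go.py .548 -.329 .036 -60
```

```text
t 11.62 pos [ 0.5471 -0.3278  0.0341] jawyaw -59.91 f [-0.05 -0.08 -0.2 ] w 0.994 tilt 0.21
shift cm [ 0.01  0.15 -0.2 ] turn [-0.0034  0.0015  0.0015] j7 -0.14
```

drive_tool([
  [0, [0, 0.15, -0.2], [-0.003, 0.001, 0.001]],
  [0, [0, 0.15, -0.2], [-0.003, 0.001, 0.001]],
  [160, [0, 0.15, -0.2], [-0.003, 0.001, 0.001]],
  [255, [0, 0.15, -0.2], [-0.003, 0.001, 0.001]],
  [255, [0, 0.15, -0.2], [-0.003, 0.001, 0.001]],
])

```text
time_s: 12.03
position: [0.5482, -0.3293, 0.0366]
tool_rot: [3.034, 0.814, 0.0]
ft_force: [-0.3, 0.4, 0.3]
gripper_width: 0.85
```

drive_tool([
  [255, [0, 0, 0], [0, 0, 0]],
  [255, [0, 0, 0], [0, 0, 0]],
  [255, [0, 0, 0], [0, 0, 0]],
  [255, [0, 0, 0], [0, 0, 0]],
  [255, [0, 0, 0], [0, 0, 0]],
])

```text
time_s: 12.45
position: [0.5484, -0.3293, 0.037]
tool_rot: [3.034, 0.814, 0.001]
ft_force: [-1.6, 0.8, 2.1]
gripper_width: 0.692
```

```bash
python3 go.py .548 -.329 .2 -60; python3 - <<'E'
from workcell import optics
from h import *
b=optics.get_image("side"); crop(b,330,200,160,120,4,"pics/s10.png")
E
```

```text
t 12.45 pos [ 0.5484 -0.3293  0.037 ] jawyaw -59.96 f [-1.58  0.78  2.05] w 0.692 tilt 0.05
shift cm [-1.00e-02 -3.00e-02 -1.63e+01] turn [ 0.0006 -0.0005  0.0007] j7 -0.14
```

View pics/s10.png

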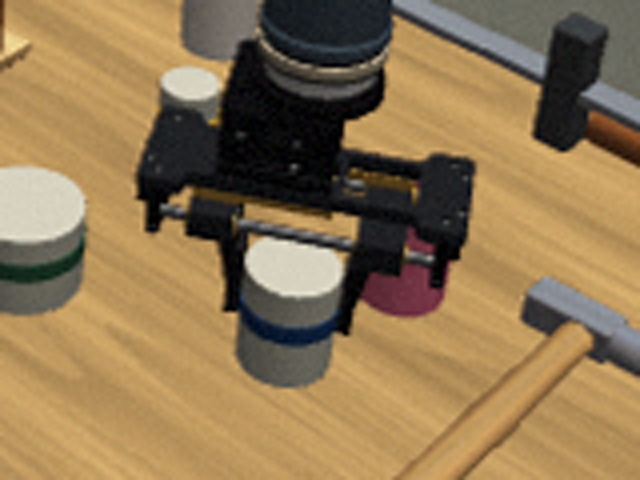

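The cap pot is gripped at 60 mm width, which fits. I'll lift it.

drive_tool([
  [255, [0, 0, -0.5], [0, 0, 0]],
  [255, [0, 0, -2], [0, 0, 0]],
  [255, [0, 0, -4.5], [0, 0, 0]],
  [255, [0, 0, -7.5], [0, 0, 0]],
  [255, [0, 0, -10.5], [0, 0, 0]],
])

```text
time_s: 12.92
position: [0.5475, -0.329, 0.1432]
tool_rot: [-3.034, -0.813, 0.001]
ft_force: [1.0, 0.4, -3.4]
gripper_width: 0.69
```

drive_tool([
  [255, [0, 0, -2.5], [0, 0, 0]],
  [255, [0, 0, -5], [0, 0, 0]],
  [255, [0, 0, -7.5], [0, 0, 0]],
  [255, [0, 0, -9.5], [0, 0, 0]],
  [255, [0, 0, -10.5], [0, 0, 0]],
])

```text
time_s: 13.33
position: [0.548, -0.33, 0.2519]
tool_rot: [3.032, 0.811, 0.004]
ft_force: [-0.4, -0.2, -2.7]
gripper_width: 0.689
```

```bash
python3 go.py .6025 .163 .25 -14; python3 - <<'E'
from workcell import optics
from h import *
b=optics.get_image("side"); cv2.imwrite("pics/s11.png",b["pixels"])
E
```

```text
t 13.33 pos [ 0.548  -0.33    0.2519] jawyaw -60.04 f [-0.44 -0.23 -2.7 ] w 0.689 tilt 0.22
shift cm [ 29.34 -39.99   0.11] turn [ 3.900e-03 -4.000e-04 -8.035e-01] j7 -0.28
```

View pics/s11.png

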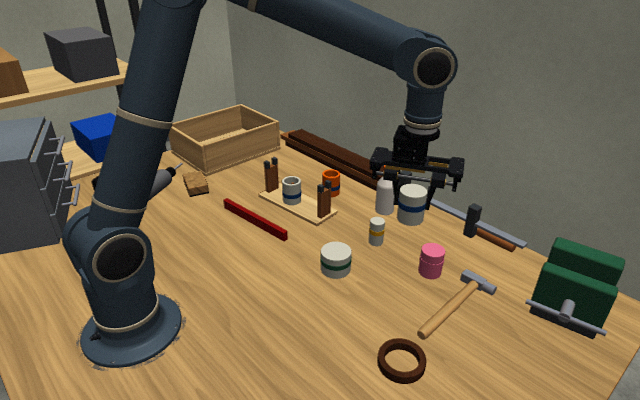

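The cap hangs upright in the grip. I'll carry it across.

drive_tool([
  [255, [1.2, -1.6, 0], [0, 0, -0.03]],
  [255, [3, -4.1, 0], [0, 0, -0.08]],
  [255, [5, -6.8, 0], [0, 0, -0.14]],
  [255, [7.1, -9.7, 0], [0, 0, -0.2]],
  [255, [9.2, -12.6, 0], [0, 0, -0.26]],
])

```text
time_s: 13.8
position: [0.5642, -0.1737, 0.251]
tool_rot: [2.9, 1.2, 0.002]
ft_force: [0.9, 0.0, -2.4]
gripper_width: 0.693
```

```bash
python3 go.py .6025 .163 .25 -14
```

```text
t 13.8 pos [ 0.5642 -0.1737  0.251 ] jawyaw -45.03 f [ 0.87  0.03 -2.36] w 0.693 tilt 0.18
shift cm [ 26.5  -21.11   0.04] turn [ 0.0031  0.0007 -0.5416] j7 -0.34
```

drive_tool([
  [255, [2.5, -2, 0], [0, 0, -0.05]],
  [255, [5, -4, 0], [0, 0, -0.1]],
  [255, [7.5, -6, 0], [0, 0, -0.15]],
  [255, [10, -8, 0], [0, 0, -0.2]],
  [255, [12.6, -10, 0], [0, 0, -0.26]],
])

```text
time_s: 14.22
position: [0.5815, -0.0125, 0.2496]
tool_rot: [2.719, 1.569, -0.002]
ft_force: [0.8, 0.3, -2.6]
gripper_width: 0.691
```

```bash
python3 go.py .6025 .163 .25 -14
```

```text
t 14.22 pos [ 0.5815 -0.0125  0.2496] jawyaw -30.01 f [ 0.78  0.28 -2.59] w 0.691 tilt 0.14
shift cm [16.25 -6.96 -0.08] turn [ 0.0009  0.0022 -0.2795] j7 -0.4
```

drive_tool([
  [255, [3.5, -1.5, 0], [0, 0, -0.06]],
  [255, [7, -3, 0], [0, 0, -0.12]],
  [255, [10.5, -4.5, 0], [0, 0, -0.18]],
  [255, [13.8, -5.9, 0], [0, 0, -0.24]],
  [255, [15.5, -6.6, 0], [0, 0, -0.28]],
])

```text
time_s: 14.63
position: [0.6006, 0.1611, 0.2474]
tool_rot: [-2.465, -1.945, 0.004]
ft_force: [-1.0, 1.2, -2.8]
gripper_width: 0.689
```

```bash
python3 go.py .6025 .163 .18 -14
```

```text
t 14.63 pos [0.6006 0.1611 0.2474] jawyaw -13.45 f [-1.02  1.19 -2.82] w 0.689 tilt 0.16
shift cm [0.24 0.16 6.74] turn [-0.0027  0.0009  0.0096] j7 -0.41
```

drive_tool([
  [255, [0.2, 0.15, 0], [-0.002, 0, 0.01]],
  [255, [0.2, 0.15, 0.8], [-0.002, 0, 0.01]],
  [255, [0.2, 0.15, 2.5], [-0.002, 0, 0.01]],
  [255, [0.2, 0.15, 4.5], [-0.002, 0, 0.01]],
  [255, [0.2, 0.15, 6], [-0.002, 0, 0.01]],
])

```text
time_s: 15.05
position: [0.6014, 0.1586, 0.1853]
tool_rot: [2.48, 1.927, -0.007]
ft_force: [0.2, -0.6, -3.7]
gripper_width: 0.686
```

drive_tool([
  [255, [0, 0, 0], [0, 0, 0]],
  [255, [0, 0, 0], [0, 0, 0]],
  [255, [0, 0, 0.5], [0, 0, 0]],
  [255, [0, 0, 1], [0, 0, 0]],
  [255, [0, 0, 1.4], [0, 0, 0]],
])

```text
time_s: 15.47
position: [0.6018, 0.1582, 0.1717]
tool_rot: [2.481, 1.925, -0.005]
ft_force: [0.1, -0.0, -2.9]
gripper_width: 0.689
```

```bash
python3 go.py .6025 .163 .15 -14; python3 - <<'E'
from workcell import optics
from h import *
b=optics.get_image("side"); crop(b,255,110,100,110,5,"pics/s12.png")
b=optics.get_image("scene"); crop(b,330,120,120,110,5,"pics/c12.png")
E
```

```text
t 15.47 pos [0.6018 0.1582 0.1717] jawyaw -14.37 f [ 0.06 -0.03 -2.91] w 0.689 tilt 0.21
shift cm [ 0.49 -0.05  2.16] turn [-0.001   0.0035 -0.0064] j7 -0.39
```

View pics/s12.png

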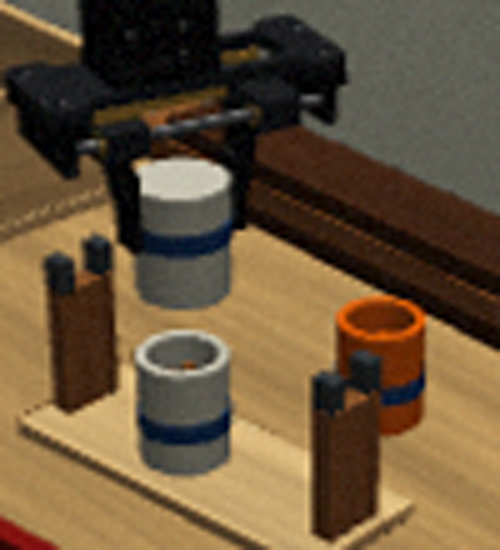

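View pics/c12.png

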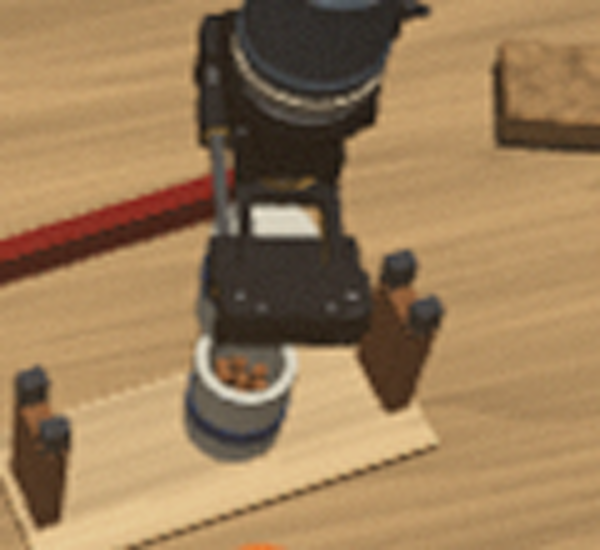

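drive_tool([
  [255, [0.49, -0.05, 0], [0, 0.003, 0]],
  [255, [0.49, -0.05, 0.5], [0, 0.003, 0]],
  [255, [0.49, -0.05, 1.2], [0, 0.003, 0]],
  [255, [0.49, -0.05, 2], [0, 0.003, 0]],
  [255, [0.49, -0.05, 2.5], [0, 0.003, 0]],
])

```text
time_s: 15.98
position: [0.6009, 0.1631, 0.1444]
tool_rot: [-2.48, -1.926, 0.008]
ft_force: [-0.1, -0.3, -3.7]
gripper_width: 0.69
```

drive_tool([
  [255, [0, 0, 0.1], [0, 0, 0]],
  [255, [0, 0, 0.3], [0, 0, 0]],
  [255, [0, 0, 0.5], [0, 0, 0]],
  [255, [0, 0, 0.5], [0, 0, 0]],
  [255, [0, 0, 0.5], [0, 0, 0]],
])

```text
time_s: 16.4
position: [0.6011, 0.1631, 0.1395]
tool_rot: [-2.48, -1.926, 0.007]
ft_force: [0.5, -0.7, -3.0]
gripper_width: 0.686
```

```bash
python3 go.py .6025 .163 .125 -14; cat > edges.py <<'E'
from workcell import optics
from m import *
b=optics.get_image("side"); crop(b,255,110,100,110,5,"pics/s13.png")
g=cv2.GaussianBlur(b["pixels"],(1,1),0).astype(int)
H,S,V=chan(b)
# pot pixels: grey/white or blue = blue channel relatively high vs wood
m=(g[...,0]-0.75*g[...,2]>0)&(V>55)
for y in range(140,206,3):
    xs=np.nonzero(m[y,276:308])[0]+276
    if len(xs): print(y,xs.min(),xs.max(),(xs.min()+xs.max())/2,len(xs))
E
python3 edges.py
```

```text
t 16.4 pos [0.6011 0.1631 0.1395] jawyaw -14.32 f [ 0.45 -0.74 -3.  ] w 0.686 tilt 0.28
shift cm [0.03 0.15 1.45] turn [-0.0041  0.0025 -0.0056] j7 -0.38
143 293 300 296.5 8
146 285 285 285.0 1
152 283 298 290.5 16
155 282 299 290.5 18
158 283 299 291.0 17
161 283 299 291.0 17
164 283 299 291.0 17
170 282 299 290.5 18
173 282 299 290.5 18
176 282 299 290.5 18
179 283 299 291.0 17
182 282 300 291.0 16
185 283 300 291.5 18
188 283 299 291.0 17
191 282 300 291.0 19
194 286 296 291.0 11
197 283 300 291.5 3
200 284 300 292.0 17
203 285 297 291.0 13
```

View pics/s13.png

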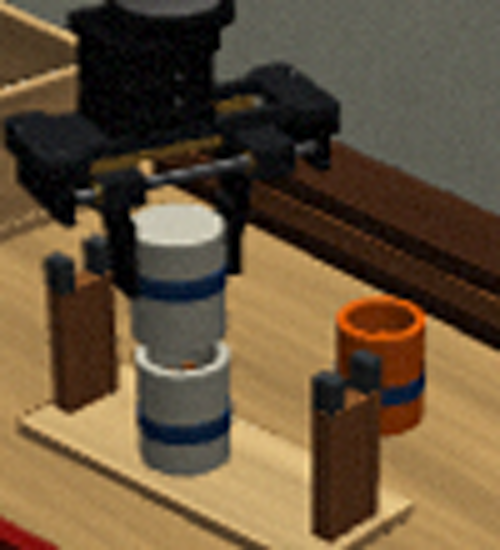

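```bash
cat > cap.py <<'E'
from workcell import optics,status
from m import *
from scipy.optimize import least_squares
import sys
zt=float(sys.argv[1]); b=optics.get_image("side")
H,S,V=chan(b)
for th in(140,150,160):
    m=np.zeros(V.shape,np.uint8); m[140:165,276:306]=((S<70)&(V>th))[140:165,276:306]
    k,l,st,c=cv2.connectedComponentsWithStats(m); i=1+st[1:,4].argmax()
    cs,_=cv2.findContours((l==i).astype(np.uint8),cv2.RETR_EXTERNAL,cv2.CHAIN_APPROX_NONE)
    P=plane(b,cv2.convexHull(cs[0])[:,0],zt)[:,:2]
    f=least_squares(lambda q:np.hypot(*(P-q[:2]).T)-.029,[.605,.16],loss="soft_l1",f_scale=.002)
    print(th,st[i],f.x.round(4),np.abs(f.fun).max().round(4))
    f=least_squares(lambda q:np.hypot(*(P-q[:2]).T)-q[2],[.605,.16,.03],loss="soft_l1",f_scale=.002); print(f.x.round(4))
for p in ([.601,.163],[.606,.163],[.601,.168]):
  print(proj(b,[[*p,.16],[*p,.12],[*p,.05]]).round(1).tolist())
E
python3 cap.py .1775
```

```text
140 [281 151  19   8 119] [0.5991 0.1642] 0.0031
[0.5994 0.1639 0.0278]
150 [282 151  17   8 117] [0.5998 0.1632] 0.0044
[0.5999 0.1632 0.0272]
160 [282 151  17   8 117] [0.5998 0.1632] 0.0044
[0.5999 0.1632 0.0272]
[[290.5, 159.5], [290.9, 171.0], [291.6, 190.3]]
[[291.8, 159.0], [292.1, 170.5], [292.8, 189.8]]
[[289.5, 158.9], [289.9, 170.4], [290.6, 189.7]]
```

In the same view, the cap reads (0.5997, 0.1635) and the dowel rim (0.601, 0.164). A +1.5 mm x correction agrees with the plan, so I'll lower gently.

drive_tool([
  [255, [0.03, 0.15, 0], [-0.004, 0.002, 0]],
  [255, [0.03, 0.15, 0.3], [-0.004, 0.002, 0]],
  [255, [0.03, 0.15, 0.6], [-0.004, 0.002, 0]],
  [255, [0.03, 0.15, 0.9], [-0.004, 0.002, 0]],
  [255, [0.03, 0.15, 1.1], [-0.004, 0.002, 0]],
])

```text
time_s: 16.92
position: [0.6023, 0.163, 0.128]
tool_rot: [2.481, 1.927, -0.001]
ft_force: [-0.2, 0.9, -2.9]
gripper_width: 0.688
```

```bash
python3 go.py .6025 .163 .124 -14
```

```text
t 16.92 pos [0.6023 0.163  0.128 ] jawyaw -14.32 f [-0.16  0.86 -2.88] w 0.688 tilt 0.05
shift cm [0.01 0.02 0.4 ] turn [-0.0005  0.0008 -0.0056] j7 -0.37
```

drive_tool([
  [255, [0.01, 0.02, 0.1], [0, 0, 0]],
  [255, [0.01, 0.02, 0.2], [0, 0, 0]],
  [255, [0.01, 0.02, 0.28], [0, 0, 0]],
  [255, [0.01, 0.02, 0.34], [0, 0, 0]],
  [255, [0.01, 0.02, 0.38], [0, 0, 0]],
])

```text
time_s: 17.33
position: [0.6026, 0.163, 0.1242]
tool_rot: [2.481, 1.927, -0.001]
ft_force: [1.0, 0.2, -2.4]
gripper_width: 0.687
```

```bash
python3 go.py .6025 .163 .123 -14; python3 cap.py .162; python3 - <<'E'
from workcell import optics
from h import *
b=optics.get_image("side"); crop(b,255,110,100,110,5,"pics/s14.png")
E
```

```text
t 17.33 pos [0.6026 0.163  0.1242] jawyaw -14.32 f [ 0.98  0.15 -2.41] w 0.687 tilt 0.05
shift cm [-0.   -0.01  0.12] turn [-0.0005  0.0007 -0.0055] j7 -0.37
140 [282 155  18   9 128] [0.6011 0.1638] 0.0028
[0.6011 0.1637 0.0281]
150 [282 155  18   9 127] [0.6012 0.1638] 0.0027
[0.6012 0.1637 0.028 ]
160 [282 155  18   9 125] [0.601  0.1642] 0.0029
[0.6011 0.164  0.0281]
[[290.5, 159.5], [290.9, 171.0], [291.6, 190.3]]
[[291.8, 159.0], [292.1, 170.5], [292.8, 189.8]]
[[289.5, 158.9], [289.9, 170.4], [290.6, 189.7]]
```

View pics/s14.png

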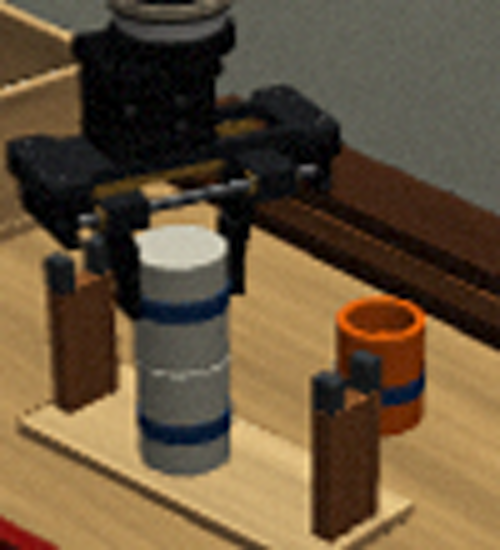

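The cap at (0.6011, 0.1638) matches the rim estimate in the same view. The last millimetre goes by force.

drive_tool([
  [255, [0, 0, 0.03], [0, 0, 0]],
  [255, [0, 0, 0.06], [0, 0, 0]],
  [255, [0, 0, 0.08], [0, 0, 0]],
  [255, [0, 0, 0.08], [0, 0, 0]],
  [255, [0, 0, 0.08], [0, 0, 0]],
])

```text
time_s: 17.85
position: [0.6027, 0.1631, 0.124]
tool_rot: [2.481, 1.927, -0.001]
ft_force: [-1.1, -0.1, 2.2]
gripper_width: 0.688
```

Contact: the force went from −2.4 to +2.2 N. I'll open now, holding position.

drive_tool([
  [255, [0, 0, 0.02], [0, 0, 0]],
  [200, [0, 0, 0.02], [0, 0, 0]],
  [140, [0, 0, 0.02], [0, 0, 0]],
  [80, [0, 0, 0.02], [0, 0, 0]],
  [0, [0, 0, 0.02], [0, 0, 0]],
])

```text
time_s: 18.27
position: [0.6029, 0.1631, 0.1239]
tool_rot: [2.481, 1.927, 0.0]
ft_force: [-0.4, -1.0, -0.2]
gripper_width: 0.718
```

drive_tool([
  [0, [0, 0, 0], [0, 0, 0]],
  [0, [0, 0, 0], [0, 0, 0]],
  [0, [0, 0, 0], [0, 0, 0]],
  [0, [0, 0, 0], [0, 0, 0]],
  [0, [0, 0, 0], [0, 0, 0]],
])

```text
time_s: 18.68
position: [0.603, 0.1631, 0.1239]
tool_rot: [2.481, 1.927, 0.0]
ft_force: [-0.1, -0.3, -0.8]
gripper_width: 0.983
```

```bash
python3 go.py .6025 .163 .24 -14; python3 cap.py .162; python3 - <<'E'
from workcell import optics
from h import *
b=optics.get_image("side"); crop(b,255,110,100,110,5,"pics/s15.png")
E
```

```text
t 18.68 pos [0.603  0.1631 0.1239] jawyaw -14.32 f [-0.07 -0.33 -0.83] w 0.983 tilt 0.02
shift cm [ -0.02  -0.04 -11.61] turn [ 0.0004  0.0001 -0.0056] j7 -0.37
140 [281 155  19   9 133] [0.6008 0.1637] 0.0013
[0.6006 0.1637 0.0284]
150 [281 155  19   9 133] [0.6008 0.1637] 0.0013
[0.6006 0.1637 0.0284]
160 [281 155  19   9 132] [0.6008 0.1639] 0.0013
[0.6007 0.1638 0.0284]
[[290.5, 159.5], [290.9, 171.0], [291.6, 190.3]]
[[291.8, 159.0], [292.1, 170.5], [292.8, 189.8]]
[[289.5, 158.9], [289.9, 170.4], [290.6, 189.7]]
```

View pics/s15.png

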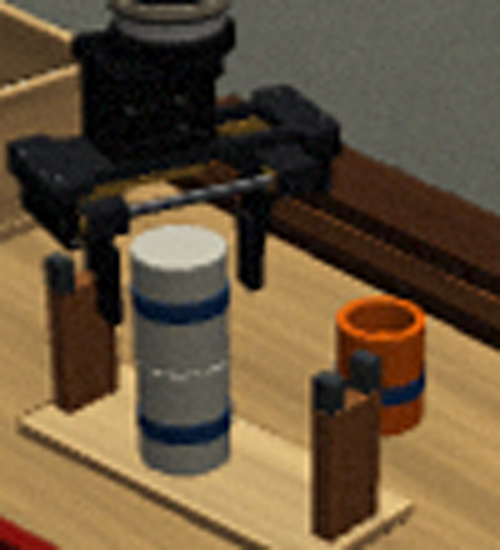

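Released, and the stack stands centred. I'll retreat straight up.

drive_tool([
  [0, [0, 0, -0.5], [0, 0, 0]],
  [0, [0, 0, -2], [0, 0, 0]],
  [0, [0, 0, -4], [0, 0, 0]],
  [0, [0, 0, -6.5], [0, 0, 0]],
  [0, [0, 0, -9], [0, 0, 0]],
])

```text
time_s: 19.2
position: [0.6026, 0.163, 0.2149]
tool_rot: [2.481, 1.927, -0.001]
ft_force: [-0.4, -0.8, 0.3]
gripper_width: 0.999
```

```bash
python3 go.py .5 .35 .24 -14
```

```text
t 19.2 pos [0.6026 0.163  0.2149] jawyaw -14.33 f [-0.35 -0.75  0.29] w 0.999 tilt 0.04
shift cm [ 15.58 -14.57  -2.52] turn [-0.0002  0.0006 -0.0057] j7 -0.41
```

drive_tool([
  [0, [0, 0, -2], [0, 0, 0]],
  [0, [0, 0, -4], [0, 0, 0]],
  [0, [2, -2, -5], [0, 0, 0]],
  [0, [4.5, -4.5, -5], [0, 0, 0]],
  [0, [7, -7, -5], [0, 0, 0]],
])

```text
time_s: 19.62
position: [0.5525, 0.2481, 0.2666]
tool_rot: [2.484, 1.923, 0.004]
ft_force: [-1.2, 1.1, -0.2]
gripper_width: 1.006
```

drive_tool([
  [0, [3, -3, 0], [0, 0, 0]],
  [0, [6, -6, 0], [0, 0, 0]],
  [0, [8, -7, 0], [0, 0, 0]],
  [0, [8, -7, 0], [0, 0, 0]],
  [0, [8, -7, 0], [0, 0, 0]],
])

```text
time_s: 20.03
position: [0.5038, 0.3449, 0.2667]
tool_rot: [2.48, 1.928, 0.004]
ft_force: [0.2, -1.7, 0.4]
gripper_width: 0.997
```

```bash
python3 go.py .5 .35 .24 -14; python3 cap.py .162; python3 - <<'E'
from workcell import optics
from m import *
from scipy.optimize import least_squares
b=optics.get_image("side"); crop(b,200,110,160,130,4,"pics/s16.png")
a=optics.get_image("scene"); crop(a,180,100,270,180,2.9,"pics/c16.png")
H,S,V=chan(a)
m=np.zeros(V.shape,np.uint8); m[165:215,360:400]=((S<70)&(V>150))[165:215,360:400]
k,l,st,c=cv2.connectedComponentsWithStats(m); i=1+st[1:,4].argmax()
cs,_=cv2.findContours((l==i).astype(np.uint8),cv2.RETR_EXTERNAL,cv2.CHAIN_APPROX_NONE)
P=plane(a,cv2.convexHull(cs[0])[:,0],.162)[:,:2]
f=least_squares(lambda q:np.hypot(*(P-q[:2]).T)-q[2],[.605,.16,.03],loss="soft_l1",f_scale=.002); print("scene",st[i],f.x.round(4))
E
```

```text
t 20.03 pos [0.5038 0.3449 0.2667] jawyaw -14.28 f [ 0.21 -1.72  0.41] w 0.997 tilt 0.15
shift cm [ 0.4  -0.5   2.67] turn [ 0.0021 -0.0015 -0.0049] j7 -0.8
140 [281 155  19   9 134] [0.6007 0.1638] 0.0014
[0.6006 0.1638 0.0285]
150 [281 155  19   9 134] [0.6007 0.1638] 0.0014
[0.6006 0.1638 0.0285]
160 [281 155  19   9 133] [0.6007 0.1639] 0.0013
[0.6006 0.1639 0.0285]
[[290.5, 159.5], [290.9, 171.0], [291.6, 190.3]]
[[291.8, 159.0], [292.1, 170.5], [292.8, 189.8]]
[[289.5, 158.9], [289.9, 170.4], [290.6, 189.7]]
scene [372 169  21  18 302] [0.6041 0.1624 0.0293]
```

View pics/s16.png

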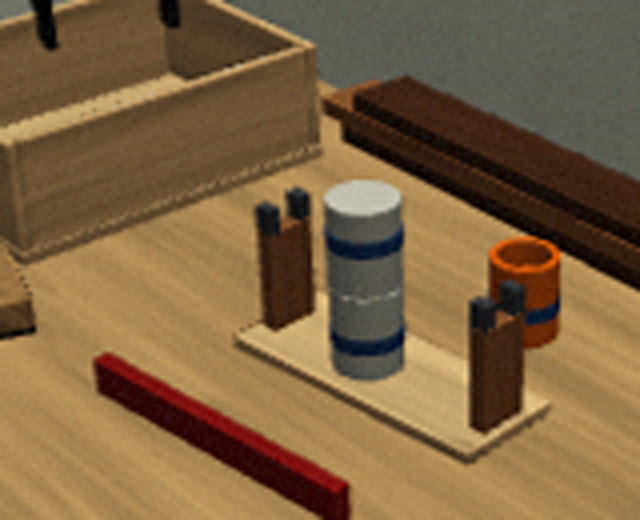

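View pics/c16.png

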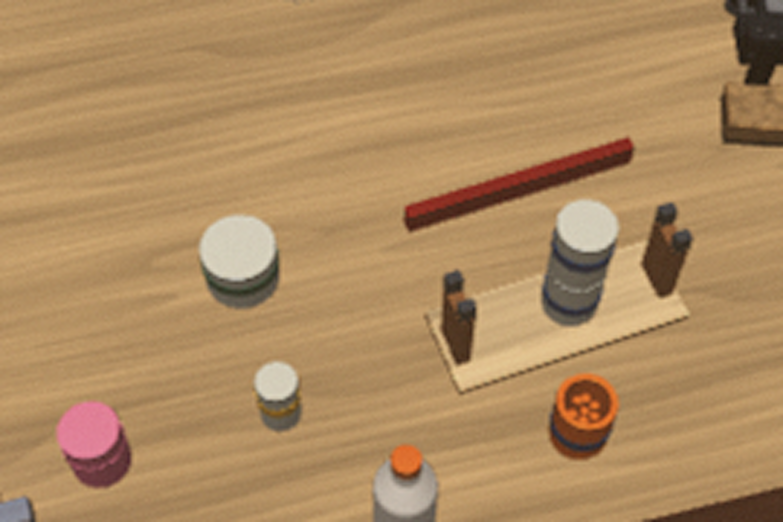

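Both views put the cap top within 1 mm of the earlier rim measurement: scene (0.6041, 0.1624) against (0.6042, 0.162), side (0.6007, 0.1638) against (0.601, 0.164). The bar lies on the bench, clear of the rack. I'm handing in.

```bash
python3 -c "
from workcell import arm
print(arm.sign_off())"
```

```text
the job is handed in; nothing more can be done
None
```

The job is handed in. The blue-banded pot sits mouth-down on the dowel pot in the rack, and the red bar is on the bench, clear of the rack. The hand-in reports no verdict, so what follows rests on my own checks.

- **Bar:** I lifted it level and straight up out of both brackets and set it on edge in the free strip at about (0.45, 0.15). Contact force at set-down was about 19 N. It stayed put after release.
- **Cap pot:** I lowered it until the wrist force went from −2.4 to +2.2 N, then opened and withdrew straight up.

**Last checks:**
- **Centring:** In each camera view the cap's centre is within about 1 mm of the dowel pot's rim as measured earlier in the same view. The two cameras disagree with each other by about 3 mm in x, for every object, as they did from the start. I therefore compared centres only within one view and aimed midway between the two.
- **Stability:** The pair looks upright and did not shift as I withdrew.
- **Other objects:** Those visible in the last pictures look unmoved. The hammer, the tape and part of the sander were outside those crops, and I did not measure them again. The arm did not touch them as far as I saw.
- **Time:** About 20 s of the 61 s allowed were used.

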